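# Clip the specimen dish and focus the microscope by three clicks

## Task

Get the specimen ready for its picture: press both hinged stage clips down until they snap shut over the dish, then swing the sprung focus lever exactly three clicks from its rest and hold it there, without ever pushing it on to a fourth click. The lever flies back if let go, so finish with the gripper still holding it steady at the third click; leave the spare dish, the jar and the slide box alone.

Things in the scene. Friction and masses are not known exactly. Their poses are not given: they have to be found in the camera images.
- scope: White inverted microscope, a flat box 220 (its x) x 280 (its y) x 70 mm high, fixed, turned up to 0.35 rad. Origin: centre of its underside; x to the far side, y left, z up. On top: a black stage with a glass dish (90 mm across, centre x +20, y +45 mm, rim 85 mm above the table), behind it a low hinge block with two stage clips, right of it the focus lever
- clip_left (a joint): Opening angle (rad) of the left stage clip: steel strip, blue pad at its free end towards the robot. Hinge along the microscope's y at x +85, z 89.5 mm; strip centred on y +80 mm. 0 = shut, level over the dish rim (hard stop); starts at about 0.55 to 0.75. Sprung open until pressed below about 0.12, where a detent pulls it shut and keeps it; pressing takes 2 to 3 N at the pad
- clip_right (a joint): The same for the right stage clip, strip centred on the microscope's y +10 mm
- clip_left_pad (a point): Centre of the top face of the left clip's blue pad (26 along the strip x 24 mm), 73 mm from the hinge; 93.5 mm above the table when shut
- clip_right_pad (a point): The same for the right clip's pad
- lever (a joint): Focus lever angle (rad): 0 at rest on its stop, growing clockwise seen from above (the knob, on the robot's side of the pivot, swings left towards the dish). Clicks at 0.2, 0.4, 0.6, 0.8, 1.0; end stop 1.1. A return spring, 3.5 N at the knob at rest and about 4.3 N at 0.6 rad, always drives it back to 0
- knob (a point): On the axis of the lever's upright black knob with orange cap, 16 mm across, at gripping height 105 mm above the table. The knob's top is 123 mm above the table; it stands on the end of a flat steel arm whose top is at 84 mm, 75 mm from the pivot. At rest the arm points from the pivot towards the robot, 0.5 rad to the right of the microscope's -x
- lever_pivot (a point): On the lever's vertical pivot axis, 105 mm above the table, at x +40, y -85 mm in the microscope's frame. Feel of the clicks: on top of the spring a detent adds up to 2.7 N each way at the knob. From one click to the next the push peaks a quarter of the way, is lowest at three quarters, and is rising again through the spring's own force as the click is reached
- spare_dish: Bystander: loose shallow green glass dish, 90 mm across, 16 mm high; origin under its centre
- jar: Bystander: loose amber jar with white cap, 52 mm across, 75 mm high; origin under its centre
- slide_box: Bystander: loose blue slide box with a white band, 85 x 100 x 30 mm; origin under its centre

How it is judged:
By the outcome, as a careful person would: the job done as asked, in the order asked, and still so for the second after the job is handed in, while the arm keeps its last pose, push and grip.
It also fails if it takes over 64 s, if anything falls off the work surface, if the arm or the gripper's body presses on something with over 40 N, if the wrist force passes 120 N, or if a joint passes its speed limit or range.

## Robot

A 6-joint arm with a two-finger parallel gripper is mounted at the origin on the work surface. World frame = base frame: x ahead of the robot, y to its left, z up, the work surface at z = 0. Lengths are in m, angles in degrees, forces in N, time in s.
With the tool pointing down it reaches from about 0.375 to 0.975 m from the base axis. Payload 3.8 kg.
Tool frame: the origin (TCP) lies midway between the tips of the shut fingers; the grasp point (between the pads) lies 19 mm behind it (manip.grip_depth is the distance from the TCP to the grasp point, in m); y points along the fingers, z is the direction in which the jaws open and shut, and the axes are right-handed (so a half turn about y gives the same grasp; the last joint's range is limited). The gripper opens to 88 mm and grips with 3 to 60 N. Pads are 18 mm wide; open, the fingers measure 123 mm over their backs; the gripper's body (75 mm by 187 mm) begins 45 mm behind the grasp point.
Start: joints at [63.432, 15.12, 91.902, -0, 72.978, -2.114], TCP at [0.279, 0.614, 0.239] pointing down, gripper open.
Joint ranges: [-150.88, 150.88], [-54.13, 125.18], [17.81, 147.31], [-75.09, 255.09], [0, 152.58], [-146.25, 146.25]. Speed limits (degrees/s): [147.25, 147.25, 180, 180, 180, 180].

## Interface

Orientations are given as a 3x3 rotation matrix whose columns are the frame's x, y, z axes.
In Python, from station import manip gives the robot as it stands.
- The arm moves only by the shell command python3 -m creep 'ROWS'. ROWS is JSON, a list of rows, each a list of 7 numbers: the opening, from 0 (shut) to 1 (fully open), then the shift along the tool's x, y, z in mm, then the turn, a rotation vector about the tool's x, y, z in rad. In form: [[jaw, tx, ty, tz, rx, ry, rz], ...]. A call has 1 to 10 rows; each row shifts and turns the commanded pose from where the row before left it, along the tool's axes as they then stand; what a row does not reach is not made up. A row lasts 1/8 s, in which the tool goes at most 62.5 mm and 10.7 degrees, less where a joint would pass 70% of its speed; a pose out of reach is approached as far as the arm can. A call with a gripper value outside its range is refused whole. The fingers move at their own pace and stop on an object; the grip force is fixed at half the most. Time passes only in rows, so rows that do not move let the fingers close. It gives the time, the measured TCP pose, the force and the opening at its end, in the units of the state.
- manip.state(): the state, without advancing time (a new reading comes with each control period).
- manip.grab_frame(name): name is "side" or "top" or "wrist"; returns the picture (384x512x3 uint8, red, green, blue); there is no depth.
- manip.camera_info(name): a dict with "vertical_fov" (degrees; the focal length in pixels is half the picture's height over the tangent of half this angle, whatever the lens; pixels are square), "cx", "cy" (the principal point, pixels), "dist" ([k1, k2, p1, p2, k3] as OpenCV has them; the pictures are not rectified), "eye" and "attitude" of the camera in the world. Camera axes: x right, y down, z forward; pixel columns grow to the right and rows downward; lengths in m; the calibration is good to about 2 mm. A picture is of the moment at which its call begins: read the wrist's pose just before it. camera_info takes no time and is no camera call; for the wrist camera it gives the pose at the moment of the call.
- manip.hand_in(): hands the job in, once; it reports no verdict.
The state is a dict: "time_s": time; "joint_positions": joint angles; "qvel": joint speeds; "effort": joint torques, N m; "ee_pos": TCP position; "tcp_rot": TCP orientation; "ft_force": force on the tool from outside, world axes, zero at the start; "torque": the same for the moment, N m; "gripper_width": opening from 0.0 (shut) to 1.0 (fully open).
Only numpy, scipy, OpenCV 4.12 (cv2) and the standard library are available. Lean on these libraries where they do the work, as an engineer would, in place of code of your own. Each camera call takes 0.05 s, during which the arm holds its last target. There are 200 camera calls.

## Working session

There is one attempt and no reset: what is moved stays moved. The work goes in short steps, Python scripts to look and compute and a shell command to move; the robot and the scene stay as the last step left them, time stands still between calls to the robot, and variables do not carry over. Pictures are saved under pics/ and viewed, on a budget of 10 in all, crops included, one or two more only if the job needs it, and the job is handed in when it is done.

```bash
mkdir -p pics; ls; python3 - <<'E'
from station import manip
import cv2
for n in("top","side"):
    i=manip.camera_info(n);print(n,i)
    im=manip.grab_frame(n);cv2.imwrite(f'pics/{n}0.png',im[:,:,::-1])
print(manip.state())
E
```

```text
pics
top {'vertical_fov': 42.92162719042174, 'cx': 247.03233729535478, 'cy': 188.40318204154858, 'dist': array([-0.20497052,  0.        ,  0.        ,  0.        ,  0.        ]), 'eye': array([0.26361367, 0.00746414, 1.55091997]), 'attitude': array([[ 1.19439418e-02, -9.83336135e-01,  1.81403935e-01],
       [-9.99928572e-01, -1.18253425e-02,  1.73536523e-03],
       [ 4.38716326e-04, -1.81411705e-01, -9.83407139e-01]])}
side {'vertical_fov': 54.84102740704181, 'cx': 255.854651308893, 'cy': 187.97473897116683, 'dist': array([-0.12270362,  0.        ,  0.        ,  0.        ,  0.        ]), 'eye': array([ 0.07541821, -0.65975478,  0.65100063]), 'attitude': array([[ 0.80083711, -0.34422159,  0.49007288],
       [-0.59867239, -0.43847786,  0.67031973],
       [-0.01585241, -0.83021001, -0.5572253 ]])}
{'time_s': 0.1, 'joint_positions': array([ 6.34321344e+01,  1.51653535e+01,  9.19726429e+01, -4.27013230e-04,
        7.29774713e+01, -2.11453124e+00]), 'qvel': array([ 0.08471491, -0.0231993 , -0.15748769, -0.1083441 ,  0.00472991,
       -0.13421272]), 'effort': array([-1.04627413e-04, -5.03621256e+01, -3.58070540e+01,  7.30312429e-02,
        2.32238980e-02, -7.62654690e-05]), 'ee_pos': array([0.27913978, 0.61387821, 0.2375139 ]), 'tcp_rot': array([[ 9.10299600e-01, -8.94980494e-04,  4.13949076e-01],
       [-4.13950038e-01, -1.80567448e-03,  9.10297812e-01],
       [-6.72415048e-05, -9.99997969e-01, -2.01418196e-03]]), 'ft_force': array([-0.5376066 , -0.29206621, -0.35519041]), 'torque': array([-0.01126531, -0.03754055,  0.02196516]), 'gripper_width': 1.0043991347620798}
```

View pics/top0.png

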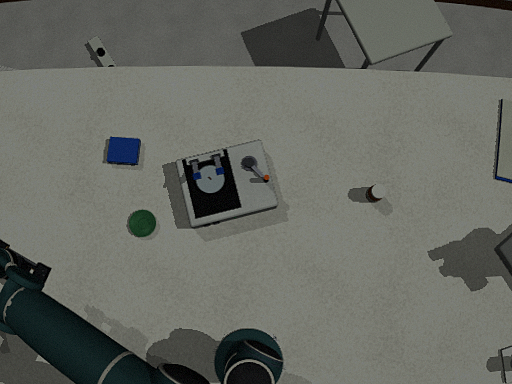

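View pics/side0.png

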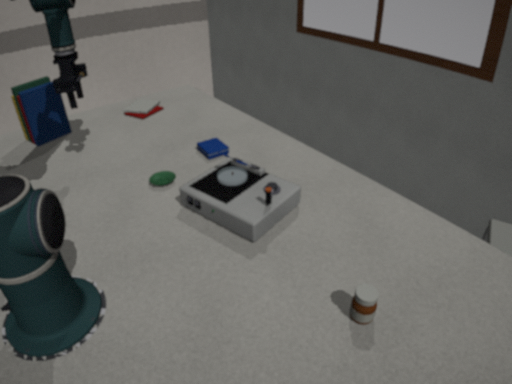

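The top view shows the scope with corners near (177,159), (263,140), (277,207) and (191,227). The blue pads are at about (196,175) and (223,170), and the orange cap is at (266,178). In the side view the cap is at about (268,190), and the bystanders are all clear of the scope.

```bash
cat > h.py <<'E'
import numpy as np,cv2
from station import manip
def K(i,h=384):
    f=h/2/np.tan(np.radians(i['vertical_fov']/2));return np.array([[f,0,i['cx']],[0,f,i['cy']],[0,0,1]])
def ray(i,uv):
    p=cv2.undistortPoints(np.array(uv,float).reshape(-1,1,2),K(i),np.array(i['dist'])).reshape(-1,2)
    d=np.c_[p,np.ones(len(p))]@np.array(i['attitude']).T
    return np.array(i['eye']),d/np.linalg.norm(d,axis=1,keepdims=True)
def plane(i,uv,z):
    e,d=ray(i,uv);return e+d*((z-e[2])/d[:,2])[:,None]
def tri(i1,u1,i2,u2):
    (e1,d1),(e2,d2)=ray(i1,[u1]),ray(i2,[u2]);A=[];b=[]
    for e,d in((e1,d1[0]),(e2,d2[0])):
        M=np.eye(3)-np.outer(d,d);A.append(M);b.append(M@e)
    x=np.linalg.lstsq(np.vstack(A),np.hstack(b),rcond=None)[0]
    return x,[np.linalg.norm(A[k]@x-b[k])*1e3 for k in(0,1)]
def proj(i,P):
    R=np.array(i['attitude']);rv=cv2.Rodrigues(R.T)[0]
    return cv2.projectPoints(np.array(P,float).reshape(-1,1,3),rv,-R.T@np.array(i['eye']),K(i),np.array(i['dist']))[0].reshape(-1,2)
def blobs(im,lo,hi,box=None,amin=5):
    m=cv2.inRange(cv2.cvtColor(im,cv2.COLOR_RGB2HSV),lo,hi)
    if box: z=np.zeros_like(m);x0,y0,x1,y1=box;z[y0:y1,x0:x1]=m[y0:y1,x0:x1];m=z
    n,l,s,c=cv2.connectedComponentsWithStats(m)
    return [(c[k].round(1).tolist(),int(s[k,4])) for k in range(1,n) if s[k,4]>=amin]
BLUE=((105,120,60),(130,255,255));ORANGE=((3,130,110),(20,255,255))
E
python3 - <<'E'
from h import *
t=cv2.imread('pics/top0.png')[:,:,::-1].copy();s=cv2.imread('pics/side0.png')[:,:,::-1].copy()
it,is_=manip.camera_info('top'),manip.camera_info('side')
print(blobs(t,*BLUE,(170,130,290,235)),blobs(t,*ORANGE,(170,130,290,235)))
print(blobs(s,*BLUE,(180,140,310,240)),blobs(s,*ORANGE,(180,140,310,240)))
c=plane(it,[(177,159),(263,140),(277,207),(191,227)],.07);print(c.round(3))
print([np.linalg.norm(c[k]-c[(k+1)%4]).round(3) for k in range(4)],c.mean(0).round(3))
a=cv2.resize(t[130:235,165:290],None,fx=4.5,fy=4.5,interpolation=2);cv2.imwrite('pics/c1.png',a[:,:,::-1])
print(plane(it,blobs(t,*ORANGE,(170,130,290,235))[0][0],.123))
E
```

```text
[([219.4, 170.5], 48), ([196.5, 175.6], 45)] [([266.5, 176.6], 17)]
[([213.2, 147.6], 347), ([239.1, 161.4], 7)] [([268.1, 188.9], 14)]
[[ 0.628  0.231  0.07 ]
 [ 0.692 -0.038  0.07 ]
 [ 0.48  -0.082  0.07 ]
 [ 0.415  0.18   0.07 ]]
[np.float64(0.277), np.float64(0.217), np.float64(0.27), np.float64(0.219)] [0.554 0.072 0.07 ]
[[ 0.56357084 -0.04774724  0.123     ]]
```

View pics/c1.png

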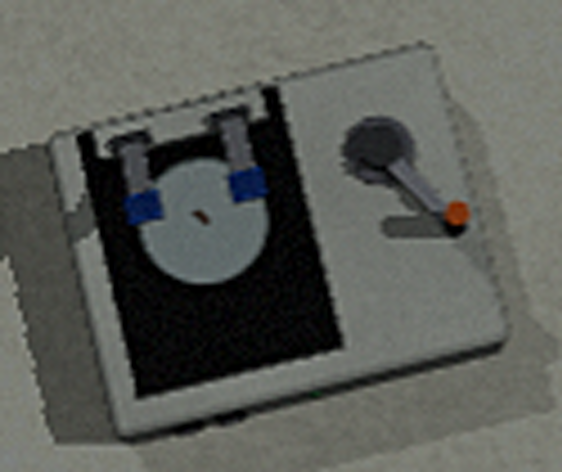

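The crop shows the clip pads, the dish and the resting lever clearly. The scope is yawed about 0.23 rad and centred near (0.554, 0.072). I'll move above it for a closer look with the wrist camera.

```bash
r='[0,41,-5,-37,0,0,0]'; python3 -m creep '[[0,41,-5,-37,0,0,0],[0,41,-5,-37,0,0,0],[0,41,-5,-37,0,0,0],[0,41,-5,-37,0,0,0],[0,41,-5,-37,0,0,0],[0,41,-5,-37,0,0,0],[0,41,-5,-37,0,0,0],[0,41,-5,-37,0,0,0],[0,41,-5,-37,0,0,0],[0,41,-5,-37,0,0,0]]'
python3 -m creep '[[0,0,0,0,0,0.177,0],[0,0,0,0,0,0.177,0],[0,0,0,0,0,0.177,0],[0,0,0,0,0,0.177,0],[0,0,0,0,0,0.177,0],[0,0,0,0,0,0.177,0],[0,0,0,0,0,0.177,0]]'
python3 -m creep '[[0,0,0,0,0,0.177,0],[0,0,0,0,0,0.177,0],[0,0,0,0,0,0.177,0],[0,0,0,0,0,0.177,0],[0,0,0,0,0,0.177,0],[0,0,0,0,0,0.177,0],[0,0,0,0,0,0.177,0],[0,0,0,0,0,0,0],[0,0,0,0,0,0,0]]'
python3 - <<'E'
from h import *
print(manip.state()['joint_positions'].round(1))
i=manip.camera_info('wrist');print(i)
im=manip.grab_frame('wrist');cv2.imwrite('pics/w1.png',im[:,:,::-1]);np.save('w1.npy',[i],allow_pickle=True)
print(blobs(im,*BLUE,None,40),blobs(im,*ORANGE,None,20))
E
```

```text
time_s: 1.35
ee_pos: [0.4996, 0.1061, 0.2886]
tcp_rot: [[0.91, -0.0, 0.414], [-0.414, 0.0, 0.91], [-0.0, -1.0, -0.0]]
ft_force: [1.2, 0.3, 0.1]
gripper_width: 0.008
time_s: 2.22
ee_pos: [0.4991, 0.1078, 0.2881]
tcp_rot: [[-0.101, -0.001, 0.995], [-0.995, -0.0, -0.101], [0.0, -1.0, -0.001]]
ft_force: [0.1, 0.6, 0.2]
gripper_width: 0.007
time_s: 3.35
ee_pos: [0.4993, 0.1079, 0.2884]
tcp_rot: [[-0.971, -0.001, 0.237], [-0.237, -0.0, -0.971], [0.001, -1.0, -0.0]]
ft_force: [1.0, 0.3, -0.0]
gripper_width: 0.008
[  9.4  -4.5 108.    0.   76.5  85.7]
{'vertical_fov': 65.93083972714234, 'cx': 253.93983880401356, 'cy': 189.46680549588092, 'dist': array([-0.04530835,  0.        ,  0.        ,  0.        ,  0.        ]), 'eye': array([0.58126907, 0.12874385, 0.43342445]), 'attitude': array([[ 2.37732259e-01, -9.20576717e-01, -3.09873976e-01],
       [-9.71330714e-01, -2.25353536e-01, -7.57128015e-02],
       [-1.31754164e-04,  3.18989486e-01, -9.47758245e-01]])}
[([62.7, 2.6], 161), ([79.4, 5.6], 63), ([215.6, 101.1], 581), ([288.3, 101.3], 583)] [([407.6, 148.1], 179), ([281.6, 327.0], 29)]
```

View pics/w1.png

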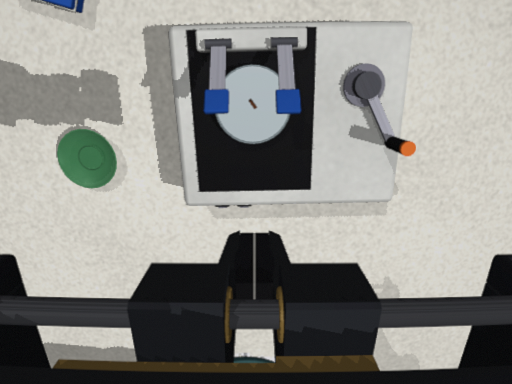

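The wrist view shows the scope almost square-on. Its corners are near (170,27), (411,23), (391,200) and (189,205), the pads are at (216,101) and (288,101), and the orange cap is at (408,148). The dish centre is at (253,104).

```bash
python3 - <<'E'
from h import *
i=np.load('w1.npy',allow_pickle=True)[0]
im=cv2.imread('pics/w1.png')[:,:,::-1].copy()
it=manip.camera_info('top')
c=plane(i,[(170,27),(411,23),(391,200),(189,205)],.07)[:,:2];print(c.round(4).tolist(),[np.linalg.norm(c[k]-c[(k+1)%4]).round(4) for k in range(4)],c.mean(0))
for a,b in((3,0),(2,1)): print('yaw',np.arctan2(*(c[b]-c[a])[::-1]))
for a,b in((1,0),(2,3)): v=c[b]-c[a];print('yaw',np.arctan2(-v[0],v[1]))
# dish ellipse (greyish-blue bright) contour
hsv=cv2.cvtColor(im,cv2.COLOR_RGB2HSV);m=np.zeros(im.shape[:2],np.uint8)
m[55:150,205:300]=((hsv[55:150,205:300,2]>110)).astype(np.uint8)*255
n,l,s,cc=cv2.connectedComponentsWithStats(m);k=1+s[1:,4].argmax();ct=cv2.findContours((l==k).astype(np.uint8),0,1)[0][0]
print('dish bbox',s[k],cc[k]);
low=ct[ct[:,0,1]>113][:,0]; P=plane(i,low,.085)[:,:2]
A=np.c_[2*P,np.ones(len(P))];x=np.linalg.lstsq(A,(P**2).sum(1),rcond=None)[0];print('dish',x[:2],np.sqrt(x[2]+x[:2]@x[:2]))
print('knob wrist@.123',plane(i,(407.6,148.1),.121),'tri',tri(i,(407.6,148.1),it,(266.5,176.6)))
for w,t in(((215.6,101.1),(196.5,175.6)),((288.3,101.3),(219.4,170.5))): print('pad tri',tri(i,w,it,t))
E
```

```text
[[0.6251, 0.2355], [0.6945, -0.0239], [0.4913, -0.0801], [0.421, 0.1779]] [np.float64(0.2685), np.float64(0.2108), np.float64(0.2674), np.float64(0.2121)] [0.55799042 0.07734346]
yaw 0.2747141308207255
yaw 0.269538224666981
yaw 0.26135176959134254
yaw 0.2660468471042936
dish bbox [ 205   55   95   89 6017] [251.94166528  98.28153565]
dish [0.5647506  0.12649515] 0.042187059571702684
knob wrist@.123 [[ 0.56415001 -0.04581934  0.121     ]] tri (array([ 0.56430315, -0.04777519,  0.11787445]), [np.float64(0.3763346682639409), np.float64(0.3763346682637463)])
pad tri (array([0.56251329, 0.16194392, 0.1311184 ]), [np.float64(1.0640741646767338), np.float64(1.064074164676888)])
pad tri (array([0.57934505, 0.0931438 , 0.12829322]), [np.float64(0.060135098110666), np.float64(0.06013509811095171)])
```

All the fits agree. The scope origin is at (0.558, 0.077) with yaw about 0.267, and the dish, pads and knob match to about 2 mm. Now I'll press the left clip.

```bash
python3 -m creep '[[0,-18,0,-9,0,-0.027,0],[0,-18,20,-9,0,0,0],[0,-17,35,-9,0,0,0],[0,-17,35,-8,0,0,0],[0,0,35,0,0,0,0],[0,0,8,0,0,0,0],[0,0,0,0,0,0,0]]'
python3 -m creep '[[0,0,6,0,0,0,0],[0,0,6,0,0,0,0],[0,0,6,0,0,0,0],[0,0,6,0,0,0,0],[0,0,0,0,0,0,0]]'
python3 -m creep '[[0,0,6,0,0,0,0],[0,0,6,0,0,0,0],[0,0,6,0,0,0,0],[0,0,6,0,0,0,0],[0,0,6,0,0,0,0],[0,0,0,0,0,0,0]]'
```

```text
time_s: 4.28
ee_pos: [0.5586, 0.1599, 0.1556]
tcp_rot: [[-0.965, -0.001, 0.262], [-0.262, -0.0, -0.965], [0.001, -1.0, -0.0]]
ft_force: [-0.5, 0.3, 1.5]
gripper_width: -0.001
time_s: 4.9
ee_pos: [0.5582, 0.1595, 0.1313]
tcp_rot: [[-0.965, -0.0, 0.261], [-0.261, -0.0, -0.965], [0.0, -1.0, -0.0]]
ft_force: [1.2, -0.5, 1.0]
gripper_width: 0.006
time_s: 5.65
ee_pos: [0.5576, 0.1594, 0.1006]
tcp_rot: [[-0.965, -0.002, 0.261], [-0.261, -0.0, -0.965], [0.002, -1.0, -0.0]]
ft_force: [-0.4, -0.2, -0.4]
gripper_width: 0.005
```

```bash
python3 -m creep '[[0,0,3,0,0,0,0],[0,0,2,0,0,0,0],[0,0,1,0,0,0,0],[0,0,0,0,0,0,0]]'
python3 - <<'E'
from h import *
im=manip.grab_frame('side');cv2.imwrite('pics/s1.png',cv2.resize(im[130:250,170:320],None,fx=5,fy=5,interpolation=2)[:,:,::-1])
E
```

```text
time_s: 6.15
ee_pos: [0.5583, 0.1595, 0.0957]
tcp_rot: [[-0.965, -0.0, 0.261], [-0.261, -0.0, -0.965], [0.0, -1.0, 0.0]]
ft_force: [0.6, -0.4, 0.3]
gripper_width: 0.005
```

View pics/s1.png

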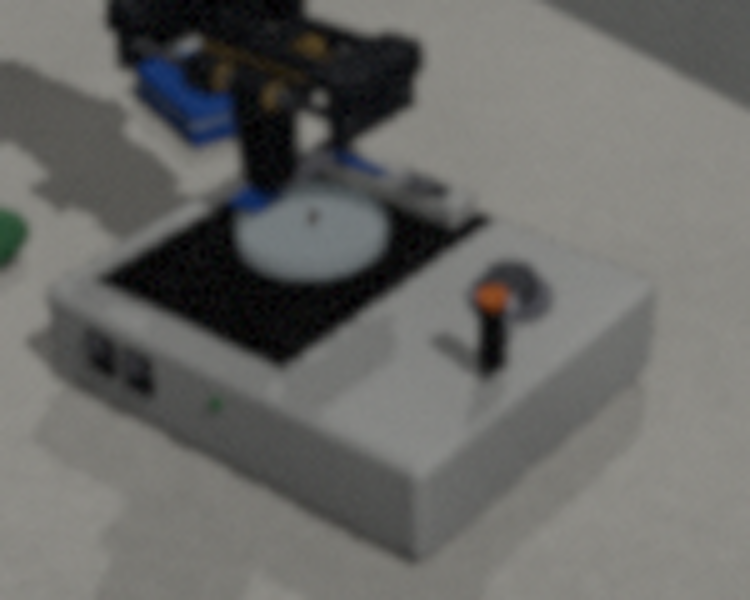

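The crop shows the left pad lying level on the dish rim under the fingers, at crop (255,200), with the right clip still open. Next is the right clip, 70 mm along tool z.

```bash
python3 -m creep '[[0,0,-30,0,0,0,0],[0,0,-40,0,0,0,0],[0,0,0,35,0,0,0],[0,0,0,35,0,0,0],[0,0,20,0,0,0,0],[0,0,0,0,0,0,0]]'
python3 -m creep '[[0,0,6,0,0,0,0],[0,0,6,0,0,0,0],[0,0,6,0,0,0,0],[0,0,6,0,0,0,0],[0,0,0,0,0,0,0]]'
python3 -m creep '[[0,0,6,0,0,0,0],[0,0,6,0,0,0,0],[0,0,6,0,0,0,0],[0,0,4,0,0,0,0],[0,0,2,0,0,0,0],[0,0,2,0,0,0,0],[0,0,0,0,0,0,0]]'
```

```text
time_s: 6.95
ee_pos: [0.5744, 0.092, 0.1431]
tcp_rot: [[-0.966, -0.005, 0.26], [-0.26, -0.0, -0.966], [0.005, -1.0, -0.001]]
ft_force: [0.9, 0.9, -1.1]
gripper_width: 0.003
time_s: 7.58
ee_pos: [0.5764, 0.0921, 0.1211]
tcp_rot: [[-0.965, -0.0, 0.261], [-0.261, 0.0, -0.965], [0.0, -1.0, -0.0]]
ft_force: [0.1, -0.1, 0.5]
gripper_width: 0.004
time_s: 8.45
ee_pos: [0.5765, 0.092, 0.0956]
tcp_rot: [[-0.965, -0.0, 0.261], [-0.261, 0.0, -0.965], [0.0, -1.0, -0.0]]
ft_force: [-0.3, -0.1, 0.8]
gripper_width: 0.003
```

```bash
python3 -m creep '[[0,0,-30,0,0,0,0],[0,0,-40,0,0,0,0],[0,20,-50,0,0,0,0],[0,28,-40,0,0,0,0],[0,0,0,0,0,0,0],[0,0,0,0,0,0,0]]'
python3 - <<'E'
from h import *
i=manip.camera_info('wrist');im=manip.grab_frame('wrist');cv2.imwrite('pics/w2.png',im[:,:,::-1])
b=blobs(im,*BLUE,None,60);o=blobs(im,*ORANGE,None,60);print(b,o)
for p,_ in b: print(plane(i,p,.0935))
def S(p): 
    d=p[0,:2]-[.5578,.0772];c,s=np.cos(.267),np.sin(.267);return (d@[c,s]).round(4),(d@[-s,c]).round(4)
for p,_ in b: print('S',S(plane(i,p,.0935)))
for p,_ in o: print('knob',plane(i,p,.121),S(plane(i,p,.121)))
E
```

```text
time_s: 9.2
ee_pos: [0.5302, 0.0795, 0.2554]
tcp_rot: [[-0.965, 0.0, 0.261], [-0.261, 0.0, -0.965], [-0.0, -1.0, -0.0]]
ft_force: [0.7, 0.2, -0.2]
gripper_width: 0.007
[([20.0, 7.0], 525), ([42.8, 10.3], 163), ([186.0, 137.3], 568), ([254.0, 137.3], 557)] [([385.1, 180.7], 208), ([281.3, 320.8], 72)]
[[0.63003682 0.33646857 0.0935    ]]
[[0.63213187 0.31408578 0.0935    ]]
[[0.54873634 0.15822168 0.0935    ]]
[[0.56700408 0.09016171 0.0935    ]]
S (np.float64(0.1381), np.float64(0.231))
S (np.float64(0.1342), np.float64(0.2089))
S (np.float64(0.0126), np.float64(0.0805))
S (np.float64(0.0123), np.float64(0.0101))
knob [[ 0.56391418 -0.04576638  0.121     ]] (np.float64(-0.0265), np.float64(-0.1202))
knob [[0.37122658 0.00376296 0.121     ]] (np.float64(-0.1993), np.float64(-0.0216))
```

View pics/w2.png

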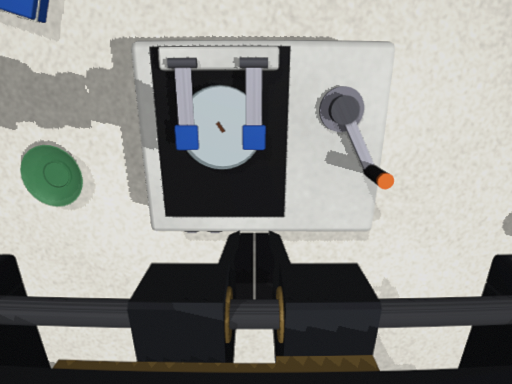

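Both clips are shut: the pads fit at scope x = +12.4 mm against 12 expected, and they sit level over the dish. The knob at rest is at (0.564, -0.046). Next I'll go over the knob with the jaws across the lever's travel.

```bash
python3 -m creep '[[0.5,0,0,43,0,0,0],[0.5,0,0,43,0,0,0],[0.5,0,0,44,0,0,0],[0.5,0,30,0,0,-0.168,0],[0.5,0,30,0,0,-0.168,0],[0.5,0,40,0,0,-0.167,0],[0.5,0,0,0,0,0,0],[0.5,0,0,0,0,0,0]]'
python3 - <<'E'
from h import *
i=manip.camera_info('wrist');im=manip.grab_frame('wrist');cv2.imwrite('pics/w3.png',im[:,:,::-1])
s=manip.state();print(s['joint_positions'].round(1),s['ft_force'].round(2))
for p,_ in blobs(im,*ORANGE,None,60):
    k=plane(i,p,.121)[0];print(p,k,'in tool',s['tcp_rot'].T@(k-s['ee_pos']))
E
```

```text
time_s: 10.25
ee_pos: [0.5644, -0.046, 0.1555]
tcp_rot: [[-0.722, -0.001, 0.692], [-0.692, 0.0, -0.722], [0.001, -1.0, -0.001]]
ft_force: [0.4, -0.3, 0.8]
gripper_width: 0.501
[ -7.2   7.2 110.3   0.   62.4  39. ] [ 0.85 -0.39 -0.54]
[253.1, 224.2] [ 0.56395454 -0.04567444  0.121     ] in tool [ 0.00056321  0.03566712 -0.00111143]
```

View pics/w3.png

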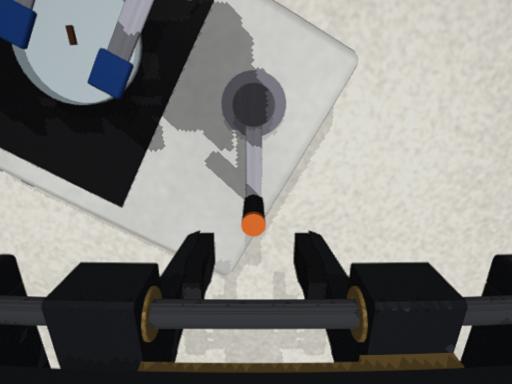

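The knob is centred between the open jaws, at (253,224), about 1 mm off axis. I'll descend and grip.

```bash
python3 -m creep '[[0.5,0,20,-1,0,0,0],[0.5,0,20,0,0,0,0],[0.5,0,18,0,0,0,0],[0.5,0,10,0,0,0,0],[0.5,0,0,0,0,0,0]]'
python3 -m creep '[[0,0,0,0,0,0,0],[0,0,0,0,0,0,0],[0,0,0,0,0,0,0],[0,0,0,0,0,0,0],[0,0,0,0,0,0,0],[0,0,0,0,0,0,0]]'
```

```text
time_s: 10.92
ee_pos: [0.5631, -0.0453, 0.0872]
tcp_rot: [[-0.72, -0.001, 0.694], [-0.694, 0.0, -0.72], [0.001, -1.0, -0.001]]
ft_force: [-0.3, 0.6, -0.0]
gripper_width: 0.498
time_s: 11.68
ee_pos: [0.5639, -0.0455, 0.0882]
tcp_rot: [[-0.72, 0.001, 0.694], [-0.694, -0.0, -0.72], [-0.001, -1.0, 0.001]]
ft_force: [1.4, -1.7, 3.4]
gripper_width: 0.168
```

```bash
cat > th.py <<'E'
from h import *
s=manip.state();d=s['ee_pos'][:2]-[.6188,.0057]
print('theta %.4f r %.4f Ft %.2f Fr %.2f Fz %.2f toolturn %.3f w %.3f t %.2f'%(.7506-np.arctan2(-d[1],-d[0]),np.hypot(*d),s['ft_force']@s['tcp_rot'][:,2],s['ft_force']@s['tcp_rot'][:,0],s['ft_force'][2],np.arctan2(.694,.72)-np.arctan2(s['tcp_rot'][0,2],-s['tcp_rot'][1,2]),s['gripper_width'],s['time_s']))
E
python3 th.py
python3 -m creep '[[0,-0.1,0,-3.75,0,0.05,0],[0,-0.1,0,-3.75,0,0.05,0]]' >/dev/null; python3 th.py
python3 -m creep '[[0,-0.1,0,-3.75,0,0.05,0],[0,-0.1,0,-3.75,0,0.05,0],[0,0,0,0,0,0,0],[0,0,0,0,0,0,0]]'>/dev/null; python3 th.py
```

```text
theta -0.0002 r 0.0751 Ft 2.22 Fr 0.15 Fz 3.44 toolturn 0.000 w 0.168 t 11.68
theta 0.0856 r 0.0751 Ft 3.79 Fr -0.02 Fz 0.88 toolturn 0.101 w 0.170 t 11.93
theta 0.1942 r 0.0752 Ft 3.98 Fr -0.20 Fz 3.28 toolturn 0.199 w 0.167 t 12.43
```

```bash
for k in 1; do
python3 -m creep '[[0,-0.1,0,-3.75,0,0.05,0],[0,0,0,0,0,0,0],[0,0,0,0,0,0,0]]' >/dev/null; python3 th.py
python3 -m creep '[[0,-0.1,0,-3.75,0,0.05,0],[0,0,0,0,0,0,0],[0,0,0,0,0,0,0]]' >/dev/null; python3 th.py
python3 -m creep '[[0,-0.1,0,-3.75,0,0.05,0],[0,0,0,0,0,0,0],[0,0,0,0,0,0,0]]' >/dev/null; python3 th.py
python3 -m creep '[[0,-0.1,0,-3.75,0,0.05,0],[0,0,0,0,0,0,0],[0,0,0,0,0,0,0]]'>/dev/null; python3 th.py; done
```

```text
theta 0.2379 r 0.0752 Ft 5.46 Fr -0.06 Fz 1.37 toolturn 0.249 w 0.168 t 12.80
theta 0.2965 r 0.0753 Ft 4.62 Fr -0.79 Fz 3.78 toolturn 0.299 w 0.169 t 13.18
theta 0.3535 r 0.0753 Ft 2.38 Fr -2.53 Fz 5.90 toolturn 0.349 w 0.174 t 13.55
theta 0.3955 r 0.0753 Ft 4.71 Fr -1.77 Fz 4.83 toolturn 0.399 w 0.171 t 13.93
```

The force profile matches the angle scale, with a peak at 0.25 and a low at 0.35. Two clicks are done; now the third, in the same small steps.

```bash

python3 -m creep '[[0,-0.1,0,-3.75,0,0.05,0],[0,0,0,0,0,0,0],[0,0,0,0,0,0,0]]' >/dev/null; python3 th.py
python3 -m creep '[[0,-0.1,0,-3.75,0,0.05,0],[0,0,0,0,0,0,0],[0,0,0,0,0,0,0]]' >/dev/null; python3 th.py
python3 -m creep '[[0,-0.1,0,-3.75,0,0.05,0],[0,0,0,0,0,0,0],[0,0,0,0,0,0,0]]' >/dev/null; python3 th.py
python3 -m creep '[[0,-0.1,0,-3.75,0,0.05,0],[0,0,0,0,0,0,0],[0,0,0,0,0,0,0],[0,0,0,0,0,0,0]]'>/dev/null; python3 th.py
python3 - <<'E'
from h import *
a=[]
s=manip.state();i=manip.camera_info('wrist');im=manip.grab_frame('wrist');cv2.imwrite('pics/w4.png',im[:,:,::-1])
for n in range(8):
    s=manip.state();manip.grab_frame('side');a.append(s['ft_force']@s['tcp_rot'][:,2])
print('Ft mean',np.mean(a),np.std(a))
print(blobs(im,*BLUE,None,60),blobs(im,*ORANGE,None,40))
for p,_ in blobs(im,*ORANGE,None,40):
    k=plane(i,p,.121)[0];d=k[:2]-[.6188,.0057];print(k,'lever',.767-np.arctan2(-d[1],-d[0]),np.hypot(*d))
for p,_ in blobs(im,*BLUE,None,60):
    d=plane(i,p,.0935)[0,:2]-[.5578,.0772];c,s=np.cos(.267),np.sin(.267);print('S',d@[c,s],d@[-s,c])
E
python3 th.py
```

```text
theta 0.4387 r 0.0753 Ft 6.70 Fr -2.34 Fz 3.34 toolturn 0.449 w 0.175 t 14.30
theta 0.4961 r 0.0753 Ft 4.94 Fr -2.94 Fz 4.45 toolturn 0.499 w 0.172 t 14.68
theta 0.5505 r 0.0753 Ft 2.47 Fr -3.28 Fz 4.40 toolturn 0.549 w 0.172 t 15.05
theta 0.5915 r 0.0753 Ft 5.47 Fr -3.39 Fz 4.42 toolturn 0.599 w 0.169 t 15.55
Ft mean 4.627244764588044 0.46777639955027317
[([77.7, 185.2], 2197)] [([254.2, 287.1], 744), ([309.0, 319.6], 125)]
[ 0.54441508 -0.00540207  0.121     ] lever 0.6188420349448713 0.07520886080055149
[ 0.53041335 -0.03418512  0.121     ] lever 0.3431010510141039 0.09696918358282826
S 0.013495542773441348 0.008358045316945905
theta 0.5914 r 0.0753 Ft 3.97 Fr -2.68 Fz 4.83 toolturn 0.599 w 0.171 t 16.00
```

View pics/w4.png

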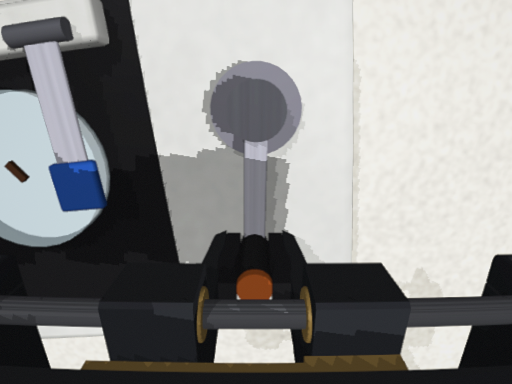

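The knob is firmly gripped at (254,287), the arm points straight at the gripper, and the right clip is shut. I'll take one last side view to check the left clip and the bystanders.

```bash
python3 - <<'E'
from h import *
im=manip.grab_frame('side');cv2.imwrite('pics/s2.png',cv2.resize(im[100:340,130:400],None,fx=2.5,fy=2.5,interpolation=2)[:,:,::-1])
E
python3 th.py
```

```text
theta 0.5914 r 0.0753 Ft 5.02 Fr -3.78 Fz 5.03 toolturn 0.599 w 0.170 t 16.05
```

View pics/s2.png

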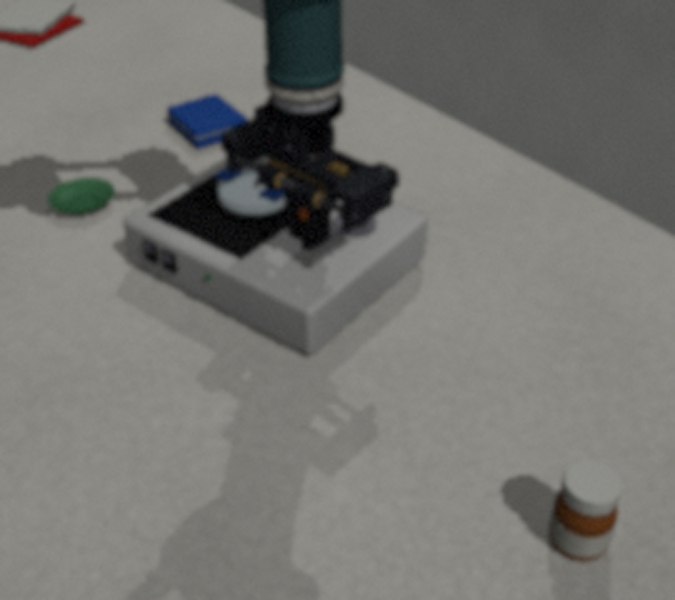

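Both blue pads lie on the dish rim at crop (225,175) and (270,192). The green dish, slide box and jar haven't moved, and the lever is steady, so I'm handing in.

```bash
python3 -c "
from station import manip
print(manip.hand_in())"
```

```text
the job is handed in; nothing more can be done
None
```

I pressed the left clip shut, then the right. Then I gripped the knob and swung the lever to the third click in steps of 0.05 rad, and handed in at about 16 s with the gripper still holding it.

**Clips:** from above, before gripping, both pads measured 12.4 mm along the scope's x (12 mm expected when shut). The last side picture still shows both lying on the dish rim.

**Lever:** the push peaked and dipped at the expected angles on the second and third clicks. At the end the arm's position gave 0.591 rad, steady. The mean push was 4.6 N, against about 4.3 N of spring force expected at 0.6. The lever was never commanded past 0.6 rad.

**Disagreement:** the wrist camera put the final lever angle at 0.619 rad. I trusted the arm's position and the push, because the camera calibration is only good to about 2 mm (roughly 0.03 rad at the knob), and made no correction.

**Bystanders:** the spare dish, jar and slide box look untouched in the last side view; I checked this by eye only.

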